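Roll down a test strip and stop the roller at the pointer

TASK

Roll down the test strip on the sprung bed: take the press block by its grip, lay its flat plate across the rubber roller, press down with about 10 newtons and, keeping that pressure on in one unbroken pass, roll the roller along the bed until its axis stands in line with the pointer on the front rail. Lift the block off, leave the roller lying there and set the block back down flat on the open desk; do not grip or touch the roller itself, and leave the other things on the desk alone.

Things in the scene. Friction and masses are not known exactly. Their poses are not given: they have to be found in the camera images.
- jig: roll-down jig, fixed to the desk: aluminium frame 130 x 290 mm with two side rails, tops 34 mm above the desk, and a hinged steel bed between them. Origin: centre of its underside, on the desk top. Its y axis runs along the track: the roller starts nearer the -y end and is rolled toward +y. The front rail lies at x = -60 mm
- bed_hinge (a point): hinge line of the bed, 130 mm from the jig's origin toward -y, 26 mm above the desk. The bed is a plate 100 x 270 mm, top level (within 1 degree) and 40 mm above the desk when not pressed; springs hold its +y end up against a stop. Pressed, it sinks (up to 24 mm at the far end), far more softly toward +y than near the hinge; its own weight is unknown and varies
- roller: loose rubber-covered roller lying across the bed between two low curbs (9 mm high, 88 mm apart) that keep it straight: 36 mm diameter, 80 mm long, 0.3 kg. Origin at its centre, x along its own axis; it turns about x as it rolls. It rolls with some resistance and stays where it is left
- pointer_tip (a point): tip of the small dark steel pointer that is clamped astride the jig's front rail, 52 mm above the desk; its axes are parallel to the jig's. The roller is on the mark when its centre has the same coordinate as this tip along the jig's y axis
- press_block: loose press block, 0.3 kg: aluminium plate 56 x 160 x 8 mm with an upright black grip block in its middle, 24 mm (x) by 44 mm (y) and 46 mm high, its top 54 mm above the plate's underside. Origin: centre of the plate's flat underside, y along the plate
- grip (a point): centre of the press block's grip, 31 mm above the plate's underside; axes as the press block's. It may be gripped across its 44 mm (y) or 24 mm (x). While the plate rolls the roller it travels twice as far as the roller, so the roller works its way back along the plate by its own travel
- cell: bystander: battery cell lying on the desk, 15 x 50 mm
- beaker: bystander: white plastic beaker, 66 mm across, 73 mm high

How it is judged:
By the outcome, as a careful person would: the job done as asked, in the order asked, and still so for the second after the job is handed in, with the robot touching nothing.
It also fails if it takes over 72 s, if anything falls off the work surface, if the arm or the gripper's body presses on something with over 40 N, if the wrist force passes 120 N, or if a joint passes its speed limit or range.

ROBOT

A 6-joint arm with a two-finger parallel gripper is mounted at the origin on a cart in front of the work surface, level with it; the furniture and walls round the work are solid. World frame = base frame: x ahead of the robot, y to its left, z up, the work surface at z = 0. Lengths are in m, angles in rad, forces in N, time in s.
With the tool pointing down it reaches from about 0.325 to 0.9 m from the base axis. Payload 3.5 kg.
Tool frame: the origin (TCP) lies at the very end of the fingers, on their centre line; the grasp point (between the pads) lies 19 mm behind it (grip_depth is the distance from the TCP to the grasp point, in m); z points along the fingers, y is the line along which they close (so a half turn about z gives the same grasp; the last joint's range is limited). The gripper opens to 85 mm and grips with 20 to 120 N. Pads are 22 mm wide; open, the fingers measure 114 mm over their backs; the gripper's body (76 mm by 85 mm) begins 54 mm behind the grasp point. The pads swing forward as they close: fully open they stand 13 mm farther back than shut.
Start: joints at [1.029, 0.276, -0.026, 1.268, 0, 1.467], TCP at [0.266, 0.566, 0.231] pointing down, gripper open.
Joint ranges: [-3.12, 3.12], [-0.85, 1.88], [-1.08, 1.24], [-1.95, 2.15], [-1.57, 1.53], [-3.14, 3.14]. Speed limits (rad/s): [2.57, 2.57, 3.14, 3.14, 3.14, 3.14].

INTERFACE

Orientations are given as a unit quaternion [x, y, z, w].
In Python, from station import * gives the robot as it stands.
- The arm moves only by the tool servo_tool, never from a script. Its argument "motion" is text: rows parted by semicolons, each of 7 numbers parted by spaces: the shift along the world's x, y, z in m, then the turn, a rotation vector about the world's x, y, z in degrees, then the closure, from 0 (fully open) to 1 (shut). In form: x y z rx ry rz jaw; .... A call has 1 to 12 rows; each row shifts and turns the commanded pose from where the row before left it; what a row does not reach is not made up. A row lasts 1/12 s, in which the tool goes at most 41.7 mm and 7.16 degrees, less where a joint would pass 70% of its speed; a pose out of reach is approached as far as the arm can. A call is refused whole if a number of a shift passes 0.0417 or a number of a turn 7.16, either way. A call with a gripper value outside its range is refused whole. The fingers move at their own pace and stop on an object; the grip force is fixed at half the most. Time passes only in rows, so rows that do not move let the fingers close. It gives the time, the measured TCP pose, the force, the opening and the grip force at its end, in the units of the state.
- get_state(): the state, without advancing time (a new reading comes with each control period).
- get_image(name): name is "scene" or "top" or "wrist"; returns a dict with "image" (480x640x3 uint8, blue, green, red), "camera_matrix" (3x3 intrinsics, pixels), "R" (3x3) and "t" (3): a world point X has camera coordinates R X + t. Camera axes: x right, y down, z forward; pixel columns grow to the right and rows downward; lengths in m; the calibration is good to about 2 mm. A picture is of the moment at which its call begins. There is no depth.
- close_job(): hands the job in; it is judged then, once.
The state is a dict: "time_s": time; "joint_pos": joint angles; "qd": joint speeds; "joint_efforts": joint torques, N m; "tool_pos": TCP position; "tool_rot": TCP orientation; "ft_force": force on the tool from outside, world axes, zero at the start; "wrist_torque": the same for the moment, N m; "grip_width": finger opening in m; "grip_force": force on a finger pad.
Only numpy, scipy, OpenCV 4.12 (cv2) and the standard library are available. Lean on these libraries where they do the work, as an engineer would, in place of code of your own. Each camera call takes 0.05 s, during which the arm holds its last target. There are 200 camera calls.

## Working session

There is one attempt and no reset: what is moved stays moved. The work goes in short steps, Python scripts to look and compute and a tool call to move; the robot and the scene stay as the last step left them, time stands still between calls to the robot, and variables do not carry over. Pictures are saved under pics/ and viewed, at most 10 in all, crops included, and the job is handed in when it is done.

Besides the shell and the picture viewer there is one more tool, called in YAML: its name, and indented under it one key for each argument. servo_tool: Moves the arm, as the interface text tells. Its arguments: {"type":"object","properties":{"motion":{"type":"string"}},"required":["motion"]}

```bash
mkdir -p pics; cat > h.py <<'E'
from station import *
import numpy as np, cv2
def grab(n,f=None):
    d=get_image(n)
    if f: cv2.imwrite('pics/'+f,d['image'])
    return d
def ray(d,u,v,z):
    K,R,t=map(np.array,(d['camera_matrix'],d['R'],d['t']))
    r=R.T@np.linalg.solve(K,[u,v,1.]); c=-R.T@t
    return c+r*(z-c[2])/r[2]
def proj(d,X):
    p=np.array(d['camera_matrix'])@(np.array(d['R'])@X+np.array(d['t'])); return p[:2]/p[2]
E
python3 - <<'E'
from h import *
import pickle
for n in('top','scene'):
    d=grab(n,n+'0.png'); pickle.dump(d,open(n+'0.pkl','wb'))
    print(n,-np.array(d['R']).T@np.array(d['t']))
s=get_state(); print(s)
E
```

```text
top [0.29716699 0.19034901 1.01378531]
scene [ 0.01703086 -0.09718531  0.69163004]
{'time_s': 0.1, 'joint_pos': array([ 1.02863291e+00,  2.77058121e-01, -2.77520653e-02,  1.26799581e+00,
        5.80829694e-06,  1.46740836e+00]), 'qd': array([-0.00072082, -0.00258424,  0.0044944 , -0.00109847, -0.00064022,
       -0.00058018]), 'joint_efforts': array([-1.75991966e-05, -4.46707714e+01,  2.96128553e+01,  8.43671471e-03,
       -1.18310550e-04, -1.53989640e-05]), 'tool_pos': array([0.26515323, 0.56518586, 0.23026685]), 'tool_rot': array([ 2.17631959e-01,  9.76030389e-01, -9.52022642e-04, -3.21487933e-04]), 'ft_force': array([-0.11723039,  0.65056775,  0.11018501]), 'wrist_torque': array([-0.00366366, -0.01206168, -0.008536  ]), 'grip_force': 0.0, 'grip_width': 0.08527477530321746}
```

View pics/top0.png

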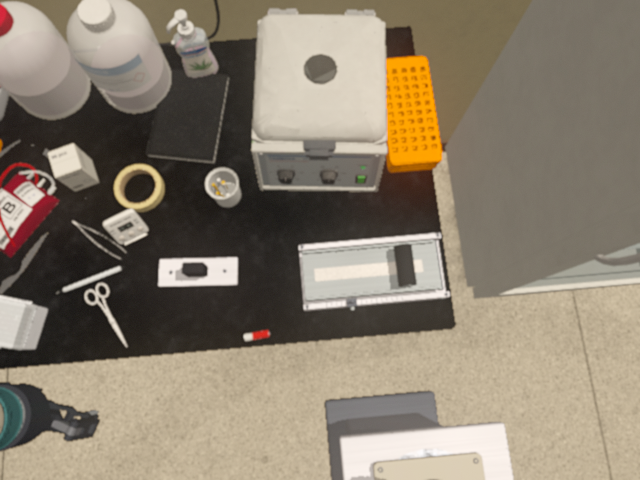

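View pics/scene0.png

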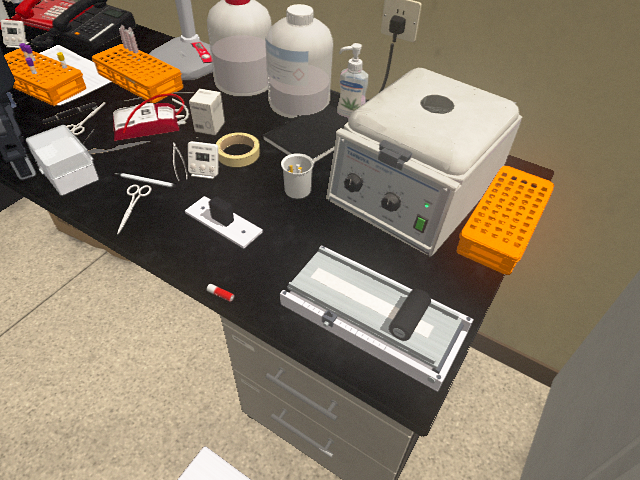

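Top view: press block with its plate about (158–238, 257–287) and grip near (193,269). The jig spans (300,236)–(447,308), the roller is at (404,266), and the pointer on the lower (front) rail is near (351,303). Up in the picture is +x and left is +y.

```bash
cat > m.py <<'E'
from h import *
import pickle
d=pickle.load(open('top0.pkl','rb')); im=d['image']; g=cv2.cvtColor(im,cv2.COLOR_BGR2GRAY)
print(d['camera_matrix'])
def rect(x0,y0,x1,y1,lo,hi,z):
    m=np.zeros_like(g); m[y0:y1,x0:x1]=cv2.inRange(g[y0:y1,x0:x1],lo,hi)
    c=max(cv2.findContours(m,0,2)[0],key=cv2.contourArea)
    b=cv2.boxPoints(cv2.minAreaRect(c)); w=np.array([ray(d,*p,z) for p in b])
    print(b.round(1).tolist(),'\n',w[:,:2].round(4).tolist(),'c',w.mean(0)[:2].round(4),[round(float(np.linalg.norm(w[i]-w[i-1])),4) for i in range(2)],
     [round(float(np.degrees(np.arctan2(*(w[i]-w[i-1])[1::-1]))),1) for i in range(2)])
rect(145,245,250,300,110,255,.008)
rect(292,228,455,320,110,255,.034)
rect(380,240,425,292,0,75,.058)
rect(175,255,215,285,0,75,.054)
E
python3 m.py
python3 - <<'E'
import cv2
a=cv2.imread('pics/top0.png')[225:320,290:460]; cv2.imwrite('pics/c1.png',cv2.resize(a,None,fx=4.5,fy=4.5,interpolation=cv2.INTER_CUBIC))
E
```

```text
[[496.93962565   0.         316.66343262]
 [  0.         496.93962565 243.26406058]
 [  0.           0.           1.        ]]
[[156.5, 257.5], [237.89999389648438, 255.89999389648438], [238.5, 285.20001220703125], [157.10000610351562, 286.79998779296875]] 
 [[0.5312, 0.502], [0.5199, 0.3343], [0.459, 0.3362], [0.4702, 0.5017]] c [0.4951 0.4185] [0.061, 0.1681] [0.3, -93.9]
[[298.0, 228.0], [454.0, 228.0], [454.0, 319.0], [298.0, 319.0]] 
 [[0.5617, 0.2055], [0.534, -0.1115], [0.3516, -0.0839], [0.3781, 0.22]] c [0.4563 0.0575] [0.1841, 0.3182] [-4.5, -95.0]
[[393.8999938964844, 246.1999969482422], [409.3999938964844, 244.1999969482422], [414.6000061035156, 283.20001220703125], [399.1000061035156, 285.29998779296875]] 
 [[0.5017, 0.0196], [0.5031, -0.0114], [0.4251, -0.0113], [0.4237, 0.019]] c [0.4634 0.004 ] [0.0779, 0.031] [0.4, -87.2]
[[183.0, 264.0], [206.0, 264.0], [206.0, 275.0], [183.0, 275.0]] 
 [[0.503, 0.436], [0.4991, 0.391], [0.4772, 0.3918], [0.4811, 0.4366]] c [0.4901 0.4139] [0.0219, 0.0452] [-1.5, -95.0]
```

View pics/c1.png

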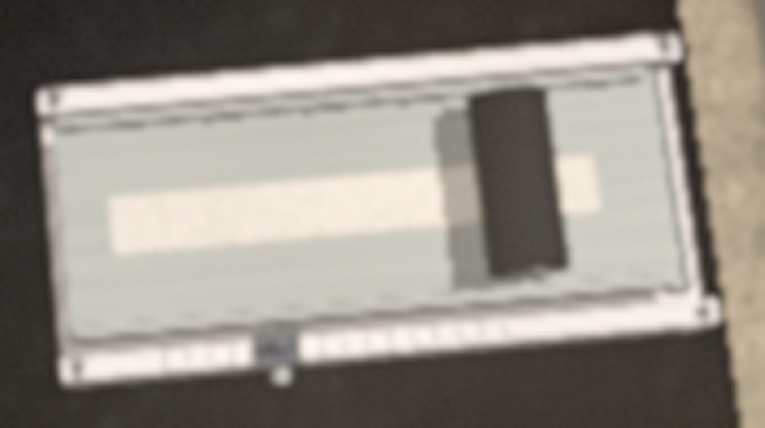

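The crop shows the jig's outer rail corners at crop (40,92), (678,38), (717,318), (65,380). The pointer is at about (277,345), and the roller spans x 470–565.

```bash
python3 - <<'E'
from h import *
import pickle
d=pickle.load(open('top0.pkl','rb'))
P=lambda u,v,z:ray(d,290+u/4.5-.4,225+v/4.5-.4,z)[:2].round(4)
c=[P(*p,.034) for p in[(38,90),(678,36),(719,322),(63,386)]]
print(c,[np.linalg.norm(c[i]-c[i-1]).round(4) for i in range(4)],'ang',[np.degrees(np.arctan2(*(c[i]-c[i-1])[::-1])).round(1) for i in range(4)],'cen',np.mean(c,0))
print('ptr',P(277,345,.052),P(277,330,.052),P(277,345,.04))
print('roller ends',[P(*p,.058) for p in[(508,90),(526,275)]], 'sides',[P(*p,.058) for p in[(480,183),(557,180)]])
E
cat m.py|head -0
```

```text
[array([0.527 , 0.2081]), array([ 0.5268, -0.0822]), array([ 0.3967, -0.0815]), array([0.3939, 0.2077])] [np.float64(0.1331), np.float64(0.2903), np.float64(0.1301), np.float64(0.2892)] ang [np.float64(0.2), np.float64(-90.0), np.float64(179.7), np.float64(90.6)] cen [0.4611   0.063025]
ptr [0.4016 0.1143] [0.408  0.1136] [0.4029 0.1133]
roller ends [array([0.5034, 0.0023]), array([0.4216, 0.0049])] sides [array([0.4633, 0.0196]), array([ 0.4617, -0.0139])]
```

servo_tool:
  motion: "0.03 -0.02 0 0 0 5 0;0.03 -0.02 0 0 0 5 0;0.03 -0.02 0 0 0 5 0;0.03 -0.02 0 0 0 5 0;0.02 -0.02 0 0 0 5 0;0.02 -0.02 0 0 0 0 0;0 0 0 0 0 0 0;0 0 0 0 0 0 0"

```text
time_s: 0.77
tool_pos: [0.4263, 0.4445, 0.2307]
tool_rot: [0.003, 1.0, -0.0, -0.001]
ft_force: [-0.4, 0.3, 0.2]
grip_width: 0.0852
grip_force: 0.0
```

```bash
python3 - <<'E'
from h import *
import pickle
d=grab('wrist','w1.png'); pickle.dump(d,open('w1.pkl','wb'));print(-np.array(d['R']).T@np.array(d['t']),d['R'][2])
print(proj(d,np.array([.495,.418,.008])))
E
```

```text
[0.34316791 0.44553447 0.37403637] [ 0.32141403 -0.0020855  -0.94693647]
[292.92894287 265.09542571]
```

View pics/w1.png

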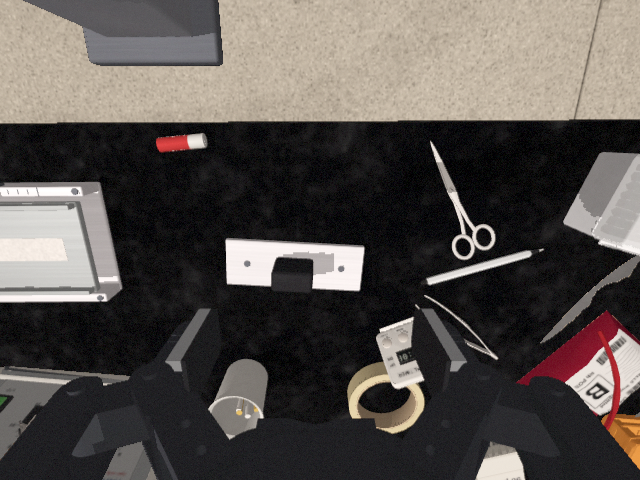

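The wrist view shows the plate corners at about (227,239), (364,246), (361,291), (226,283) and the plate screws at (248,264) and (341,269).

```bash
python3 - <<'E'
from h import *
import pickle
d=pickle.load(open('w1.pkl','rb'))
g=cv2.cvtColor(d['image'],cv2.COLOR_BGR2GRAY)
m=np.zeros_like(g); m[225:305,210:380]=cv2.inRange(g[225:305,210:380],90,255)
c=max(cv2.findContours(m,0,2)[0],key=cv2.contourArea)
h=cv2.convexHull(c); a=cv2.approxPolyDP(h,5,True)[:,0]
w=np.array([ray(d,*map(float,p),.008) for p in a]);print(a.tolist(),w.round(4),w.mean(0))
s=[ray(d,*p,.008) for p in[(248,264),(341,269)]]; print(s,np.mean(s,0),np.degrees(np.arctan2(*(s[1]-s[0])[:2])))
E
```

```text
[[225, 240], [362, 245], [360, 288], [227, 284]] [[0.4635 0.3412 0.008 ]
 [0.4706 0.498  0.008 ]
 [0.5252 0.4977 0.008 ]
 [0.5189 0.3385 0.008 ]] [0.49455748 0.41886258 0.008     ]
[array([0.49329035, 0.36542032, 0.008     ]), array([0.50031341, 0.47444939, 0.008     ])] [0.49680188 0.41993486 0.008     ] 3.6855907893824797
```

servo_tool:
  motion: "0.035 -0.013 0 0 0 -2.7 0;0.034 -0.0125 0 0 0 0 0;0 0 -0.035 0 0 0 0;0 0 -0.035 0 0 0 0;0 0 -0.035 0 0 0 0;0 0 -0.03 0 0 0 0;0 0 0 0 0 0 0;0 0 0 0 0 0 0"

```text
time_s: 1.48
tool_pos: [0.4919, 0.4201, 0.0943]
tool_rot: [0.024, 1.0, -0.002, -0.002]
ft_force: [0.8, 0.5, 0.7]
grip_width: 0.0857
grip_force: 0.0
```

```bash
python3 - <<'E'
from h import *
d=grab('wrist','w2.png')
print(proj(d,np.array([.495,.419,.054])),get_state()['tool_pos'])
E
```

```text
[313.5382495 280.850735 ] [0.49390028 0.42121591 0.09681798]
```

View pics/w2.png

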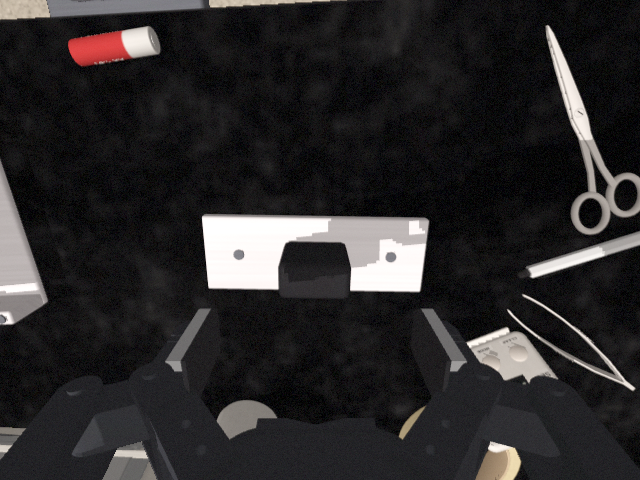

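The grip's top face is centred near (314,283), matching the prediction, and it lies between the fingers. Now descend and close.

servo_tool:
  motion: "0.001 -0.002 -0.03 0 0 0 0;0 0 -0.03 0 0 0 0;0 0 -0.015 0 0 0 0;0 0 -0.007 0 0 0 0;0 0 0 0 0 0 0;0 0 0 0 0 0 0.6;0 0 0 0 0 0 0.8;0 0 0 0 0 0 1;0 0 0 0 0 0 1;0 0 0 0 0 0 1;0 0 0 0 0 0 1;0 0 0 0 0 0 1"

```text
time_s: 2.53
tool_pos: [0.4971, 0.4194, 0.0165]
tool_rot: [0.025, 1.0, 0.001, 0.002]
ft_force: [-0.0, 0.4, 8.1]
grip_width: 0.0436
grip_force: 62.8
```

servo_tool:
  motion: "0 0 0.01 0 0 0 1;0 0 0.02 0 0 0 1;0 0 0.03 0 0 0 1;0 0 0.03 0 0 0 1;0 0 0.03 0 0 0 1;0 0 0.02 0 0 0 1;0 0 0 0 0 0 1;0 0 0 0 0 0 1;0 0 0 0 0 0 1;0 0 0 0 0 0 1"

```text
time_s: 3.37
tool_pos: [0.4937, 0.417, 0.1514]
tool_rot: [0.025, 1.0, -0.002, -0.002]
ft_force: [-0.4, 0.4, -2.8]
grip_width: 0.0434
grip_force: 61.9
```

servo_tool:
  motion: "0 -0.015 0 0 0 0 1;0 -0.03 0 0 0 0 1;-0.003 -0.035 0 0 0 0.5 1;-0.003 -0.035 0 0 0 0.5 1;-0.004 -0.035 0 0 0 0.5 1;-0.004 -0.035 0 0 0 0.5 1;-0.004 -0.035 0 0 0 0.5 1;-0.004 -0.035 0 0 0 0.5 1;-0.004 -0.03 0 0 0 0 1;-0.004 -0.02 0 0 0 0 1;-0.003 -0.01 0 0 0 0 1;0 0 0 0 0 0 1"

```text
time_s: 4.37
tool_pos: [0.4604, 0.1012, 0.153]
tool_rot: [0.0, 1.0, -0.0, -0.002]
ft_force: [0.0, 0.3, -2.9]
grip_width: 0.0439
grip_force: 62.2
```

servo_tool:
  motion: "0 -0.015 0 0 0 0 1;0 -0.03 0 0 0 0 1;0 -0.03 0 0 0 0 1;0 -0.03 0 0 0 0 1;0 -0.025 0 0 0 0 1;0 -0.015 0 0 0 0 1;0 -0.006 -0.01 0 0 0 1;0 0 -0.01 0 0 0 1;0 0 -0.005 0 0 0 1;0 0 0 0 0 0 1;0 0 0 0 0 0 1"

```text
time_s: 5.28
tool_pos: [0.4615, -0.0463, 0.1281]
tool_rot: [-0.002, 1.0, 0.001, -0.001]
ft_force: [-0.5, 0.1, -3.5]
grip_width: 0.0431
grip_force: 62.4
```

```bash
python3 - <<'E'
from h import *
import pickle
d=grab('scene','s2.png'); pickle.dump(d,open('s2.pkl','wb'))
a=d['image'][210:400,270:490]; cv2.imwrite('pics/s2c.png',cv2.resize(a,None,fx=3,fy=3,interpolation=cv2.INTER_CUBIC))
s=get_state(); print(s['tool_pos'],s['ft_force'],s['tool_rot'])
E
```

```text
[ 0.46217109 -0.04657406  0.12877871] [ 0.97313836  0.65482158 -2.15914636] [-2.23777010e-03  9.99997303e-01  2.96914002e-04 -5.46654740e-04]
```

View pics/s2c.png

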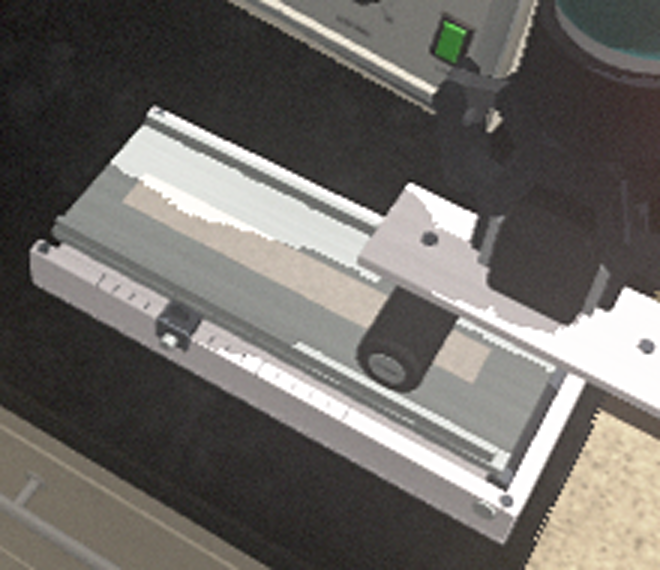

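The scene crop shows the held plate level over the roller. The roller's front end face is at crop (390,367), and the pointer block is at (178,318) on the front rail.

```bash
python3 - <<'E'
from h import *
import pickle
d=pickle.load(open('s2.pkl','rb'))
for u,v,z in[(178,307,.052),(178,320,.048),(182,302,.052),(390,367,.058)]: print(u,v,ray(d,270+u/3-.3,210+v/3-.3,z).round(4))
E
```

```text
178 307 [0.3989 0.1135 0.052 ]
178 320 [0.3944 0.1105 0.048 ]
182 302 [0.4027 0.1134 0.052 ]
390 367 [0.4236 0.0035 0.058 ]
```

servo_tool:
  motion: "0 -0.004 -0.012 0 0 0 1;0 0 -0.012 0 0 0 1;0 0 -0.006 0 0 0 1;0 0 -0.002 0 0 0 1;0 0 0 0 0 0 1;0 0 0 0 0 0 1"

```text
time_s: 5.83
tool_pos: [0.4629, -0.0515, 0.0978]
tool_rot: [-0.002, 1.0, -0.0, 0.0]
ft_force: [-0.9, 0.5, -2.3]
grip_width: 0.0436
grip_force: 62.4
```

servo_tool:
  motion: "0 0 -0.0015 0 0 0 1;0 0 -0.0015 0 0 0 1;0 0 -0.001 0 0 0 1;0 0 0 0 0 0 1;0 0 0 0 0 0 1"

```text
time_s: 6.25
tool_pos: [0.4625, -0.0517, 0.0933]
tool_rot: [-0.001, 1.0, 0.0, 0.0]
ft_force: [0.3, 0.3, -2.4]
grip_width: 0.0434
grip_force: 62.4
```

servo_tool:
  motion: "0 0 -0.001 0 0 0 1;0 0 -0.0005 0 0 0 1;0 0 0 0 0 0 1;0 0 0 0 0 0 1"

```text
time_s: 6.58
tool_pos: [0.4628, -0.0517, 0.0922]
tool_rot: [-0.001, 1.0, 0.0, 0.0]
ft_force: [-1.2, 0.8, 1.9]
grip_width: 0.0435
grip_force: 62.9
```

servo_tool:
  motion: "0 0 -0.0005 0 0 0 1;0 0 0 0 0 0 1;0 0 0 0 0 0 1"

```text
time_s: 6.83
tool_pos: [0.4628, -0.0517, 0.0918]
tool_rot: [-0.001, 1.0, 0.0, 0.0]
ft_force: [-1.9, 0.8, 4.2]
grip_width: 0.0433
grip_force: 63.1
```

servo_tool:
  motion: "0 0 -0.0005 0 0 0 1;0 0 0 0 0 0 1;0 0 0 0 0 0 1"

```text
time_s: 7.08
tool_pos: [0.4629, -0.0517, 0.0915]
tool_rot: [-0.001, 1.0, 0.0, 0.0]
ft_force: [-2.0, -0.4, 6.0]
grip_width: 0.043
grip_force: 63.5
```

servo_tool:
  motion: "0 0.002 -0.0004 0 0 0 1;0 0.003 -0.0002 0 0 0 1;0 0.003 -0.0002 0 0 0 1;0 0.002 -0.0001 0 0 0 1;0 0 0 0 0 0 1;0 0 0 0 0 0 1"

```text
time_s: 7.58
tool_pos: [0.4629, -0.0414, 0.0909]
tool_rot: [-0.002, 1.0, 0.0, 0.0]
ft_force: [-3.1, 0.5, 8.8]
grip_width: 0.0435
grip_force: 63.7
```

servo_tool:
  motion: "0 0.003 0 0 0 0 1;0 0.003 -0.0001 0 0 0 1;0 0.003 -0.0001 0 0 0 1;0 0.003 -0.0002 0 0 0 1;0 0 0 0 0 0 1"

```text
time_s: 8.0
tool_pos: [0.4628, -0.0292, 0.0905]
tool_rot: [-0.002, 1.0, 0.0, 0.0]
ft_force: [-4.0, 0.3, 9.4]
grip_width: 0.0433
grip_force: 63.6
```

servo_tool:
  motion: "-0.0003 0.003 0.0002 0 0 0 1;-0.0003 0.003 0.0001 0 0 0 1;-0.0002 0.003 0 0 0 0 1;-0.0002 0.003 -0.0001 0 0 0 1;0 0 0 0 0 0 1"

```text
time_s: 8.42
tool_pos: [0.4627, -0.0174, 0.0908]
tool_rot: [-0.002, 1.0, 0.0, 0.001]
ft_force: [-2.3, -0.0, 7.9]
grip_width: 0.0432
grip_force: 63.3
```

servo_tool:
  motion: "-0.0003 0.003 0 0 0 0 1;-0.0003 0.003 0 0 0 0 1;-0.0002 0.003 0 0 0 0 1;0 0.003 -0.0001 0 0 0 1;0 0 0 0 0 0 1"

```text
time_s: 8.83
tool_pos: [0.4626, -0.0055, 0.0907]
tool_rot: [-0.001, 1.0, -0.0, 0.002]
ft_force: [-0.5, -0.1, 6.6]
grip_width: 0.0435
grip_force: 63.2
```

servo_tool:
  motion: "0 0.003 -0.0001 0 0 0 1;0 0.003 -0.0001 0 0 0 1;0 0.003 -0.0001 0 0 0 1;0 0.003 -0.0001 0 0 0 1;0 0 0 0 0 0 1"

```text
time_s: 9.25
tool_pos: [0.4626, 0.0065, 0.0904]
tool_rot: [-0.002, 1.0, -0.0, 0.002]
ft_force: [-1.0, -0.2, 6.0]
grip_width: 0.0432
grip_force: 63.3
```

servo_tool:
  motion: "0 0.003 -0.0003 0 0 0 1;0 0.003 -0.0002 0 0 0 1;0 0.003 -0.0002 0 0 0 1;0 0.003 -0.0002 0 0 0 1;0 0 0 0 0 0 1"

```text
time_s: 9.67
tool_pos: [0.4626, 0.0185, 0.0896]
tool_rot: [-0.002, 1.0, -0.0, 0.002]
ft_force: [0.2, 0.6, 7.7]
grip_width: 0.0433
grip_force: 63.5
```

N ≈ 10.6 N. Continuing.

servo_tool:
  motion: "0 0.003 -0.0001 0 0 0 1;0 0.003 -0.0001 0 0 0 1;0 0.003 -0.0001 0 0 0 1;0 0.003 -0.0002 0 0 0 1;0 0 0 0 0 0 1"

```text
time_s: 10.08
tool_pos: [0.4626, 0.0305, 0.0892]
tool_rot: [-0.002, 1.0, -0.0, 0.002]
ft_force: [-1.2, 1.0, 7.3]
grip_width: 0.0433
grip_force: 63.5
```

servo_tool:
  motion: "0 0.003 -0.0002 0 0 0 1;0 0.003 -0.0001 0 0 0 1;0 0.003 -0.0002 0 0 0 1;0 0.003 -0.0001 0 0 0 1;0 0 0 0 0 0 1"

```text
time_s: 10.5
tool_pos: [0.4625, 0.0426, 0.0886]
tool_rot: [-0.002, 1.0, -0.0, 0.002]
ft_force: [-0.9, 0.9, 8.0]
grip_width: 0.0433
grip_force: 63.6
```

servo_tool:
  motion: "0 0.003 -0.0001 0 0 0 1;0 0.003 -0.0001 0 0 0 1;0 0.003 -0.0001 0 0 0 1;0 0.003 -0.0001 0 0 0 1;0 0 0 0 0 0 1"

```text
time_s: 10.92
tool_pos: [0.4625, 0.0545, 0.0882]
tool_rot: [-0.001, 1.0, -0.0, 0.002]
ft_force: [-0.8, 0.3, 7.3]
grip_width: 0.0436
grip_force: 63.6
```

servo_tool:
  motion: "0 0.003 -0.0002 0 0 0 1;0 0.003 -0.0001 0 0 0 1;0 0.003 -0.0002 0 0 0 1;0 0.003 -0.0002 0 0 0 1;0 0 0 0 0 0 1"

```text
time_s: 11.33
tool_pos: [0.4625, 0.0666, 0.0875]
tool_rot: [-0.002, 1.0, -0.0, 0.002]
ft_force: [-1.7, 0.6, 8.6]
grip_width: 0.0433
grip_force: 63.6
```

```bash
python3 - <<'E'
from h import *
d=grab('top','t3.png'); a=d['image'][225:320,290:460]
cv2.imwrite('pics/t3c.png',cv2.resize(a,None,fx=4.5,fy=4.5,interpolation=cv2.INTER_CUBIC))
d=grab('scene','s3.png'); a=d['image'][210:400,270:490]
cv2.imwrite('pics/s3c.png',cv2.resize(a,None,fx=3,fy=3,interpolation=cv2.INTER_CUBIC))
E
```

```text
(no output)
```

View pics/s3c.png

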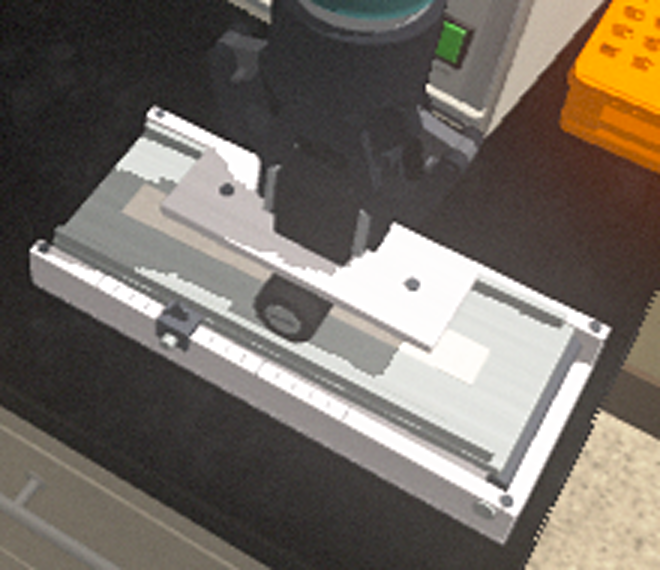

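The scene view shows the roller's front end face centred at about crop (284,316), with the pass under way and the plate still flat.

```bash
python3 - <<'E'
from h import *
import pickle
d=pickle.load(open('s2.pkl','rb'))
for z in(.052,.0545,.057): print(ray(d,270+284/3-.3,210+316/3-.3,z).round(4))
E
```

```text
[0.4246 0.0644 0.052 ]
[0.4231 0.0638 0.0545]
[0.4215 0.0632 0.057 ]
```

servo_tool:
  motion: "0 0.003 -0.0001 0 0 0 1;0 0.003 0 0 0 0 1;0 0.003 -0.0001 0 0 0 1;0 0.003 -0.0001 0 0 0 1;0 0 0 0 0 0 1"

```text
time_s: 11.85
tool_pos: [0.4625, 0.0786, 0.0872]
tool_rot: [-0.001, 1.0, -0.0, 0.002]
ft_force: [-1.2, 0.6, 7.9]
grip_width: 0.0434
grip_force: 63.5
```

servo_tool:
  motion: "0 0.003 -0.0001 0 0 0 1;0 0.003 -0.0002 0 0 0 1;0 0.003 -0.0001 0 0 0 1;0 0.003 -0.0002 0 0 0 1;0 0 0 0 0 0 1"

```text
time_s: 12.27
tool_pos: [0.4625, 0.0905, 0.0866]
tool_rot: [-0.001, 1.0, -0.0, 0.002]
ft_force: [-1.5, 1.4, 9.4]
grip_width: 0.0433
grip_force: 63.5
```

servo_tool:
  motion: "0 0.003 0 0 0 0 1;0 0.003 0 0 0 0 1;0 0.003 -0.0001 0 0 0 1;0 0.003 0 0 0 0 1;0 0 0 0 0 0 1"

```text
time_s: 12.68
tool_pos: [0.4624, 0.1026, 0.0864]
tool_rot: [-0.001, 1.0, -0.0, 0.002]
ft_force: [-0.5, 0.3, 6.7]
grip_width: 0.0429
grip_force: 63.5
```

servo_tool:
  motion: "0 0.003 -0.0001 0 0 0 1;0 0.003 -0.0002 0 0 0 1;0 0.003 -0.0001 0 0 0 1;0 0.003 -0.0002 0 0 0 1;0 0 0 0 0 0 1"

```text
time_s: 13.1
tool_pos: [0.4624, 0.1145, 0.0858]
tool_rot: [-0.001, 1.0, -0.0, 0.002]
ft_force: [-2.0, 0.7, 9.3]
grip_width: 0.0434
grip_force: 63.5
```

servo_tool:
  motion: "0 0.003 0 0 0 0 1;0 0.003 -0.0001 0 0 0 1;0 0.003 0 0 0 0 1;0 0.003 -0.0001 0 0 0 1;0 0 0 0 0 0 1"

```text
time_s: 13.52
tool_pos: [0.4623, 0.1265, 0.0855]
tool_rot: [-0.001, 1.0, -0.0, 0.002]
ft_force: [-1.6, 0.9, 6.4]
grip_width: 0.0432
grip_force: 63.5
```

servo_tool:
  motion: "0 0.003 -0.0001 0 0 0 1;0 0.003 -0.0001 0 0 0 1;0 0.003 -0.0002 0 0 0 1;0 0.003 -0.0001 0 0 0 1;0 0 0 0 0 0 1"

```text
time_s: 13.93
tool_pos: [0.4623, 0.1385, 0.085]
tool_rot: [-0.001, 1.0, -0.0, 0.002]
ft_force: [-0.7, 0.5, 6.8]
grip_width: 0.0435
grip_force: 63.5
```

servo_tool:
  motion: "0 0.003 -0.0002 0 0 0 1;0 0.003 -0.0001 0 0 0 1;0 0.003 -0.0002 0 0 0 1;0 0.003 -0.0001 0 0 0 1;0 0 0 0 0 0 1"

```text
time_s: 14.35
tool_pos: [0.4623, 0.1505, 0.0844]
tool_rot: [-0.001, 1.0, -0.0, 0.002]
ft_force: [-0.7, 0.6, 7.8]
grip_width: 0.0434
grip_force: 63.5
```

```bash
python3 - <<'E'
from h import *
d=grab('scene','s4.png'); a=d['image'][210:400,270:490]
cv2.imwrite('pics/s4c.png',cv2.resize(a,None,fx=3,fy=3,interpolation=cv2.INTER_CUBIC))
E
```

```text
(no output)
```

View pics/s4c.png

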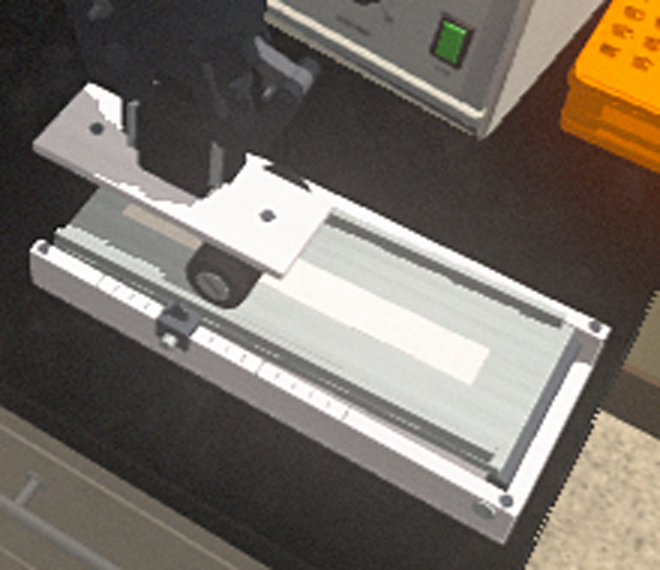

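Roller end face centre is at about crop (213,284), approaching the pointer.

```bash
python3 - <<'E'
from h import *
import pickle
d=pickle.load(open('s2.pkl','rb'))
for z in(.049,.051,.053): print(ray(d,270+213/3-.3,210+284/3-.3,z).round(4))
E
```

```text
[0.4234 0.1066 0.049 ]
[0.4221 0.106  0.051 ]
[0.4209 0.1054 0.053 ]
```

servo_tool:
  motion: "0 0.003 -0.0001 0 0 0 1;0 0.003 -0.0002 0 0 0 1;0 0.003 -0.0001 0 0 0 1;0 0.003 -0.0001 0 0 0 1;0 0 0 0 0 0 1"

```text
time_s: 14.82
tool_pos: [0.4623, 0.1625, 0.0838]
tool_rot: [-0.001, 1.0, -0.0, 0.002]
ft_force: [-1.4, 0.2, 6.7]
grip_width: 0.0431
grip_force: 63.4
```

```bash
python3 - <<'E'
from h import *
d=grab('top','t5.png'); e=grab('scene','s5.png')
a=d['image'][270:320,320:400]; b=e['image'][270:340,290:370]
cv2.imwrite('pics/c5.png',np.vstack([cv2.resize(a,None,fx=5,fy=5,interpolation=cv2.INTER_CUBIC),cv2.resize(b,None,fx=5,fy=5,interpolation=cv2.INTER_CUBIC)])[:600])
E
```

```text
(no output)
```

View pics/c5.png

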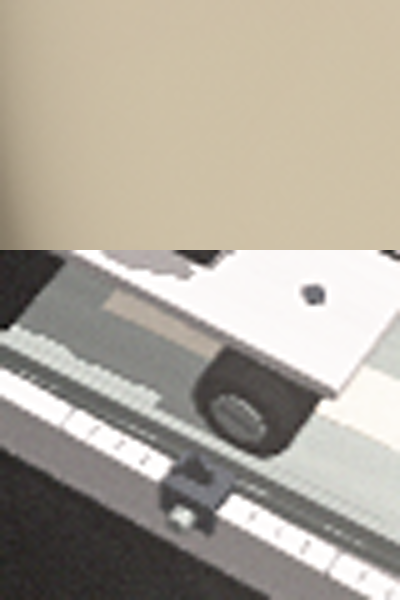

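The top view is occluded by the arm. The scene crop shows the roller's end hub at about full-image pixel (338,303.5) and the pointer tip near (329,312).

```bash
python3 - <<'E'
from h import *
import pickle
d=pickle.load(open('s2.pkl','rb'))
for z in(.048,.050,.052): print(ray(d,290+240/5-.4,270+167.5/5-.4,z).round(4))
for v in (205,215,220): print(v,ray(d,290+192/5-.4,270+v/5-.4,.052).round(4), ray(d,290+198/5-.4,270+v/5-.4,.052).round(4))
# roller start, hub template check: project expected points
print(proj(d,np.array([.4235,.0035,.058])), proj(d,np.array([.4235,.111,.0495])))
E
```

```text
[0.4234 0.1124 0.048 ]
[0.4221 0.1117 0.05  ]
[0.4208 0.1111 0.052 ]
205 [0.4002 0.1162 0.052 ] [0.4013 0.1147 0.052 ]
215 [0.3971 0.1143 0.052 ] [0.3981 0.1127 0.052 ]
220 [0.3955 0.1133 0.052 ] [0.3965 0.1117 0.052 ]
[399.69554281 332.10018601] [338.41467892 302.88767248]
```

servo_tool:
  motion: "0 0.0025 -0.0002 0 0 0 1;0 0.0025 -0.0001 0 0 0 1;0 0 0 0 0 0 1;0 0 0 0 0 0 1"

```text
time_s: 15.25
tool_pos: [0.4623, 0.1673, 0.0836]
tool_rot: [-0.001, 1.0, -0.001, 0.002]
ft_force: [-1.5, 1.3, 6.8]
grip_width: 0.0434
grip_force: 63.4
```

servo_tool:
  motion: "0 0 0.002 0 0 0 1;0 0 0.003 0 0 0 1;0 0 0.004 0 0 0 1;0 0 0.006 0 0 0 1;0 0 0.012 0 0 0 1;0 0 0.02 0 0 0 1;0 0 0.02 0 0 0 1;0 0 0.02 0 0 0 1;0 0 0 0 0 0 1"

```text
time_s: 16.0
tool_pos: [0.463, 0.1679, 0.1728]
tool_rot: [-0.001, 1.0, 0.001, 0.003]
ft_force: [1.7, 0.3, -3.3]
grip_width: 0.0433
grip_force: 62.5
```

servo_tool:
  motion: "0 0.015 0 0 0 0 1;0.003 0.03 0 0 0 0 1;0.004 0.035 0 0 0 0 1;0.005 0.035 0 0 0 0 1;0.005 0.035 0 0 0 0 1;0.005 0.035 0 0 0 0 1;0.005 0.03 0 0 0 0 1;0.004 0.02 0 0 0 0 1;0 0.012 0 0 0 0 1;0 0 0 0 0 0 1;0 0 0 0 0 0 1"

```text
time_s: 16.92
tool_pos: [0.4906, 0.4136, 0.1678]
tool_rot: [-0.002, 1.0, -0.001, -0.001]
ft_force: [-0.7, -0.2, -3.2]
grip_width: 0.0434
grip_force: 62.4
```

```bash
python3 - <<'E'
from h import *
import pickle
d=grab('top','t6.png'); g=cv2.cvtColor(d['image'],cv2.COLOR_BGR2GRAY)
e=grab('scene','s6.png')
x0,y0,x1,y1=305,245,435,292
for G,n in((cv2.cvtColor(pickle.load(open('top0.pkl','rb'))['image'],6),'before'),(g,'after')):
    m=np.zeros_like(G); m[y0:y1,x0:x1]=cv2.inRange(G[y0:y1,x0:x1],0,75)
    c=max(cv2.findContours(m,0,2)[0],key=cv2.contourArea); r=cv2.minAreaRect(c)
    print(n,r,ray(d,*r[0],.058).round(4))
a=d['image'][235:315,295:395]; b=e['image'][270:340,290:390]
cv2.imwrite('pics/c6.png',np.vstack([cv2.resize(a,(500,300),interpolation=cv2.INTER_CUBIC),cv2.resize(b,(430,300),interpolation=cv2.INTER_CUBIC).copy() if 0 else cv2.copyMakeBorder(cv2.resize(b,(428,300),interpolation=cv2.INTER_CUBIC),0,0,0,72,0)]))
E
```

```text
before ((404.22711181640625, 264.70306396484375), (39.38478469848633, 15.595317840576172), 82.40535736083984) [0.4631 0.004  0.058 ]
after ((348.0368957519531, 269.90576171875), (39.65465545654297, 15.30053997039795), 84.80557250976562) [0.4624 0.1145 0.058 ]
```

View pics/c6.png

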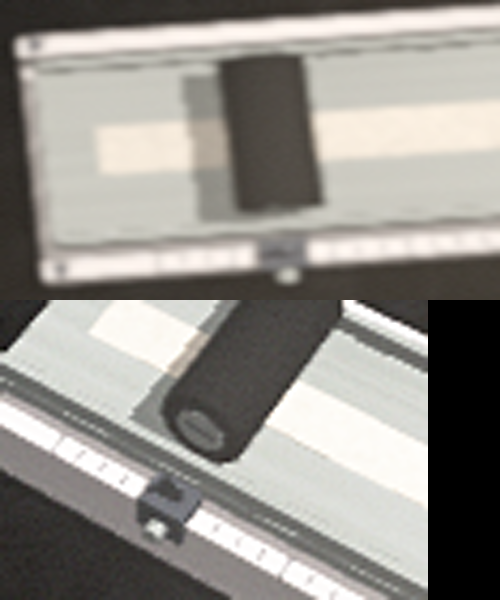

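The roller now lies in line with the pointer: y ≈ 0.1145 against about 0.114. Setting the block down.

servo_tool:
  motion: "0 0 -0.02 0 0 0 1;0 0 -0.03 0 0 0 1;0 0 -0.03 0 0 0 1;0 0 -0.03 0 0 0 1;0 0 -0.02 0 0 0 1;0 0 -0.01 0 0 0 1;0 0 -0.004 0 0 0 1;0 0 0 0 0 0 1;0 0 0 0 0 0 1;0 0 0 0 0 0 1"

```text
time_s: 17.85
tool_pos: [0.4934, 0.4151, 0.0276]
tool_rot: [-0.001, 1.0, 0.001, 0.002]
ft_force: [0.2, 0.5, -3.2]
grip_width: 0.0433
grip_force: 62.4
```

servo_tool:
  motion: "0 0 -0.004 0 0 0 1;0 0 -0.003 0 0 0 1;0 0 -0.002 0 0 0 1;0 0 -0.001 0 0 0 1;0 0 0 0 0 0 1;0 0 0 0 0 0 1"

```text
time_s: 18.35
tool_pos: [0.492, 0.4145, 0.0166]
tool_rot: [-0.001, 1.0, 0.0, 0.0]
ft_force: [-2.4, -2.1, 4.8]
grip_width: 0.0434
grip_force: 63.1
```

servo_tool:
  motion: "0 0 -0.0008 0 0 0 1;0 0 0 0 0 0 1;0 0 0 0 0 0 1"

```text
time_s: 18.6
tool_pos: [0.492, 0.4146, 0.0165]
tool_rot: [-0.001, 1.0, 0.0, 0.0]
ft_force: [-3.7, -2.6, 9.5]
grip_width: 0.043
grip_force: 64.0
```

Block seated. Releasing and lifting clear.

servo_tool:
  motion: "0 0 0.0008 0 0 0 0.7;0 0 0 0 0 0 0.3;0 0 0 0 0 0 0;0 0 0 0 0 0 0;0 0 0 0 0 0 0;0 0 0 0 0 0 0;0 0 0 0 0 0 0;0 0 0 0 0 0 0"

```text
time_s: 19.27
tool_pos: [0.4917, 0.4142, 0.0153]
tool_rot: [-0.001, 1.0, -0.0, -0.0]
ft_force: [0.5, -0.4, 0.7]
grip_width: 0.0852
grip_force: 0.0
```

servo_tool:
  motion: "0 0 0.01 0 0 0 0;0 0 0.02 0 0 0 0;0 0 0.03 0 0 0 0;0 0 0.03 0 0 0 0;0 0 0.03 0 0 0 0;0 0 0.03 0 0 0 0;0 0 0.02 0 0 0 0;0 0 0 0 0 0 0;0 0 0 0 0 0 0;0 0 0 0 0 0 0"

```text
time_s: 20.1
tool_pos: [0.4913, 0.414, 0.1852]
tool_rot: [-0.001, 1.0, -0.0, -0.0]
ft_force: [0.3, -0.7, -0.2]
grip_width: 0.0852
grip_force: 0.0
```

```bash
python3 - <<'E'
from h import *
d=grab('wrist'); g=cv2.cvtColor(d['image'],6)
m=np.zeros_like(g); m[225:310,180:420]=cv2.inRange(g[225:310,180:420],90,255)
c=max(cv2.findContours(m,0,2)[0],key=cv2.contourArea)
a=cv2.approxPolyDP(cv2.convexHull(c),5,True)[:,0]
print([ray(d,*map(float,p),.008).round(3).tolist() for p in a])
d=grab('top'); G=cv2.cvtColor(d['image'],6); m=np.zeros_like(G); m[245:292,305:435]=cv2.inRange(G[245:292,305:435],0,75)
r=cv2.minAreaRect(max(cv2.findContours(m,0,2)[0],key=cv2.contourArea)); print(ray(d,*r[0],.058))
s=get_state();print(s['time_s'],s['tool_pos'],s['ft_force'],s['grip_width'])
E
```

```text
[[0.499, 0.495, 0.008], [0.519, 0.493, 0.008], [0.513, 0.335, 0.008], [0.499, 0.336, 0.008]]
[0.46229492 0.11398358 0.058     ]
20.2 [0.49066173 0.41354988 0.18373866] [-0.10193924  0.3087806   0.32596904] 0.08549069992104488
```

```bash
python3 -c "
from station import *
print(close_job())"
```

```text
the job is handed in; nothing more can be done
None
```

The job is handed in: the roller was rolled in one unbroken pass at about 9–12 N and now lies within about 1 mm of the pointer (y ≈ 0.114 m), and the block is back flat on the open desk with the gripper clear, at about 20 s of the 72 s.

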